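Open the double-latched lid of a wax melter

TASK

Open the wax melter: swing the latch on its right fully clear of the lid, lift the lid a little until the second catch holds it, and leave it ajar a moment. Then feel under the raised front edge for the hidden catch tab, push it gently a good centimetre to the left, without ever forcing the catch or the melter (keep below 25 N), and open the lid past half-way upright, so that it stays open by itself. Leave the tins standing round the melter and the thermometer where they are.

Things in the scene. Friction and masses are not known exactly. Their poses are not given: they have to be found in the camera images.
- melter: White box-shaped wax melter fixed to the counter, 200 mm deep (its x), 240 wide (its y), 110 high. Origin: centre of its underside, z up; its front is its -x side, towards the robot; its +y is to the left seen from the robot. A steel lid, top face 116 mm up, is hinged along its far edge. Keep contact forces on the body and its catch under 25 N.
- front_top (a point): Middle of the top edge of the front wall's outer face, 110 mm up; melter's axes. The lid overhangs it by 25 mm and ends in a skirt 4 mm thick (21 to 25 mm in front of the wall), hanging 16 mm below this edge when shut, so the catch behind it is reached only under the raised lid, by a closed gripper tilted about 40 degrees, fingers forward and down, one above the other.
- catch_zone (a point): Middle of the zone of the hidden catch (10 mm in front of the wall, 102 mm up; melter's axes). The catch is a steel tab 12 mm wide (y), 14 high, standing 19 mm out of the wall; its end is anywhere from 35 mm right to 35 mm left of this point: found by feel. Pushed left (+y) with 4 to 7 N it swings about a pin 8 mm inside the wall and stays; its end moves 16 mm to a hard stop; the lid is free from 9 mm: push it 12.
- latch (a joint): The swing latch, in rad: 0 = its arm lies across the right-hand part of the lid, growing as it swings clockwise seen from above (peg away from the robot, to +x of the melter); about 0 to 0.2 at the start, clear of the lid from 1.35, stop at 1.6. It turns stiffly (about 2 N at the peg) and stays where it is left.
- latch_peg (a point): Middle of the upright black peg on the latch arm, 14 mm across, standing from 127 to 167 mm above the counter (this point 150 mm up). It moves in a level circle of 45 mm radius about the latch pivot, which is at x = -30, y = -144 mm in the melter's frame. Under it is the steel arm, 16 mm wide, its top at 127 mm.
- lid (a joint): Angle of the lid in rad: 0 = shut, growing as the front edge rises. The hinge axis is parallel to the melter's y at x = +100 mm, 110 mm above the counter. A stiff hinge: the lid stays where it is left (8 to 15 N at the knob raise it; raised only part-way, its edge leaves too little room for the fingers). With the latch aside it rises to about 0.21, where the second catch stops it; with that pushed aside, to 1.5.
- lid_knob (a point): Centre of the black knob on the lid: a drum lying along the melter's y, 34 mm long, 26 mm across, on a thin stem, its centre 36 mm above the lid's underside, 140 mm from the hinge line. Taken by its two flat ends it can turn between the fingers as the lid rises. Axes are the lid's.
- lid_lip (a point): Middle of the bottom of the skirt at the lid's front edge (223 mm in front of the hinge line, 16 mm below the lid's underside). Axes are the lid's.
- tin_side: closed black candle tin, 76 mm across, 46 mm tall, beside the latch side of the melter; origin: centre of its underside. Not to be disturbed.
- tin_front: open black candle tin, 72 mm across, 45 mm tall, on the counter in front of the melter; origin: centre of its underside. Not to be disturbed.
- thermo: grey hand-held thermometer lying flat on the counter, about 180 x 60 x 36 mm; origin: centre of its underside. Not to be disturbed.

How it is judged:
By the outcome, as a careful person would: the job done as asked, in the order asked, and still so for the second after the job is handed in, with the robot touching nothing.
It also fails if it takes over 72 s, if anything falls off the work surface, if the arm or the gripper's body presses on something with over 40 N, if the wrist force passes 120 N, or if a joint passes its speed limit or range.

ROBOT

A 6-joint arm with a two-finger parallel gripper is mounted at the origin on the work surface. World frame = base frame: x ahead of the robot, y to its left, z up, the work surface at z = 0. Lengths are in m, angles in rad, forces in N, time in s.
With the tool pointing down it reaches from about 0.25 to 0.8 m from the base axis. Payload 3.9 kg.
Tool frame: the origin (TCP) lies at the very end of the fingers, on their centre line; the grasp point (between the pads) lies behind it (ctrl.grip_depth is the z of the grasp point in the tool frame, in m); z points along the fingers, y is the direction in which the jaws open and shut (so a half turn about z gives the same grasp; the last joint's range is limited). The gripper opens to 85 mm and grips with 20 to 120 N. Pads are 22 mm wide; open, the fingers measure 114 mm over their backs; the gripper's body (76 mm by 85 mm) begins 54 mm behind the grasp point. The pads swing forward as they close: fully open they stand 13 mm farther back than shut.
Start: joints at [-1.241, 0.26, -0.138, 1.173, 0, 1.571], TCP at [0.17, -0.497, 0.198] pointing down, gripper open.
Joint ranges: [-2.78, 2.78], [-0.83, 1.72], [-1.28, 1.37], [-1.9, 2.12], [-1.57, 1.48], [-3.14, 3.14]. Speed limits (rad/s): [2.57, 2.57, 3.14, 3.14, 3.14, 3.14].

INTERFACE

Orientations are given as a rotation vector (axis times angle).
In Python, from plant import get_state, capture, workorder, look_for, regions_of, ctrl gives the robot as it stands.
- The arm moves only by the tool move_arm, never from a script. Its argument "targets" is text: rows parted by semicolons, each of 7 numbers parted by spaces: the turn, a rotation vector about the tool's x, y, z in degrees, then the shift along the tool's x, y, z in m, then the finger opening in m, from 0 to 0.0854. A call has 1 to 12 rows; each row shifts and turns the commanded pose from where the row before left it, along the tool's axes as they then stand; what a row does not reach is not made up. A row lasts 1/8 s, in which the tool goes at most 62.5 mm and 10.7 degrees, less where a joint would pass 70% of its speed; a pose out of reach is approached as far as the arm can. A call with a gripper value outside its range is refused whole. The fingers move at their own pace and stop on an object; "force" is the grip in N (left out, the last holds). Time passes only in rows, so rows that do not move let the fingers close. It gives the time, the measured TCP pose, the force and the opening at its end, in the units of the state.
- get_state(): the state, without advancing time (a new reading comes with each control period).
- capture(name): name is "scene" or "top"; returns a dict with "frame" (384x512x3 uint8, red, green, blue), "z_map" (384x512 float32, m along the optical axis (not along the pixel's ray), 0 where there is no reading), "fx", "fy", "cx", "cy" (pixels), "R" (3x3) and "t" (3): a world point X has camera coordinates R X + t. Camera axes: x right, y down, z forward; pixel columns grow to the right and rows downward; lengths in m; the calibration is good to about 2 mm. A picture is of the moment at which its call begins.
- workorder.sign_off(): hands the job in, once; it reports no verdict.
Trained networks look in a picture, given as the dict that the camera call returned (one of the last four; its "shot" number tells which), for a name from the list of things; names that differ only in an ending like _2 or _b are one class to them, and where a whole thing is asked for, a point or a joint stands for the part that bears it (a point fixed in the world has none). Each returns a list of dicts, best first, with "p" (0 to 1); they miss things now and then, are a little off and sometimes report something else, mostly with a low value. They report only what shows in the picture. A call takes as long as a camera call.
- look_for(picture, target): "extent" ([left, top, right, bottom] in pixels, round what is visible of it).
- regions_of(picture, target): "pixels" (384x512 bool, what is visible of it) and "extent" ([left, top, right, bottom] in pixels, round what is visible of it).
The state is a dict: "time": time; "joint_positions": joint angles; "qd": joint speeds; "effort": joint torques, N m; "eef_pos": TCP position; "eef_rot": TCP orientation; "wrist_force": force on the tool from outside, world axes, zero at the start; "wrist_torque": the same for the moment, N m; "width": finger opening in m.
Only numpy, scipy, OpenCV 4.12 (cv2) and the standard library are available. Lean on these libraries where they do the work, as an engineer would, in place of code of your own. Each camera call takes 0.05 s, during which the arm holds its last target. There are 200 camera calls.

## Working session

There is one attempt and no reset: what is moved stays moved. The work goes in short steps, Python scripts to look and compute and a tool call to move; the robot and the scene stay as the last step left them, time stands still between calls to the robot, and variables do not carry over. Pictures are saved under pics/ and viewed, about 8 in all and at most 12, crops included, and the job is handed in when it is done.

Besides the shell and the picture viewer there is one more tool, called after "Request:" as name(argument=value, ...), one argument or row to a line, values as JSON. move_arm: Moves the arm, as the interface text tells. Its arguments: {"type":"object","properties":{"targets":{"type":"string"},"force":{"type":"number"}},"required":["targets"]}

```bash
mkdir -p pics; ls
cat > h.py <<'E'
import numpy as np,cv2
from plant import get_state,capture,workorder,look_for,regions_of,ctrl
from scipy.spatial.transform import Rotation as Ro
def pts(p,mask):
    z=p["z_map"];v,u=np.nonzero(mask&(z>0));d=z[v,u]
    c=np.c_[(u-p["cx"])/p["fx"]*d,(v-p["cy"])/p["fy"]*d,d]
    return (c-p["t"])@p["R"]
def save(p,n): cv2.imwrite("pics/"+n,p["frame"][:,:,::-1])
E
python3 - <<'E'
from h import *
s=get_state();print({k:np.round(v,3) for k,v in s.items()},ctrl.grip_depth)
ims=[]
for n in("scene","top"):
    p=capture(n);ims.append(p["frame"])
    for t in("melter","latch","latch_peg","lid","lid_knob","tin_side","tin_front","thermo"):
        r=regions_of(p,t)
        for q in r[:1]:
            X=pts(p,q["pixels"])
            print(n,t,round(q["p"],2),np.round(q["extent"]),len(X),np.round(np.median(X,0),3) if len(X) else"",np.round(np.percentile(X,[2,98],0),3).tolist() if len(X) else "")
cv2.imwrite("pics/a.png",np.vstack([ims[0][:,:,::-1],ims[1][:,:,::-1]])[:, :] if 0 else cv2.resize(np.hstack(ims)[:,:,::-1],(800,300)))
cv2.imwrite("pics/top.png",cv2.resize(ims[1][:,:,::-1],(800,600)))
E
```

```text
pics
{'time': np.float64(0.0), 'joint_positions': array([-1.241,  0.261, -0.139,  1.173,  0.   ,  1.571]), 'qd': array([-0.001,  0.002,  0.   , -0.001,  0.001, -0.001]), 'effort': array([ 3.0000e-03, -4.0568e+01,  2.5392e+01,  1.9000e-02,  0.0000e+00,
        0.0000e+00]), 'eef_pos': array([ 0.17 , -0.496,  0.197]), 'eef_rot': array([-3.097e+00, -5.150e-01,  1.000e-03]), 'wrist_force': array([-0.097,  0.617,  1.025]), 'wrist_torque': array([-0.03 ,  0.027, -0.044]), 'width': np.float64(0.085)} -0.0187
scene melter 0.9 [244. 166. 357. 252.] 3600 [ 0.682 -0.088  0.055] [[0.549, -0.115, -0.001], [0.739, 0.134, 0.111]]
scene latch 0.78 [261. 180. 282. 203.] 213 [ 0.619 -0.089  0.126] [[0.609, -0.131, 0.118], [0.624, -0.072, 0.164]]
scene latch_peg 0.53 [262. 174. 285. 208.] 244 [ 0.619 -0.086  0.126] [[0.607, -0.131, 0.116], [0.624, -0.066, 0.165]]
scene lid 0.62 [232. 146. 356. 217.] 4812 [0.625 0.003 0.114] [[0.494, -0.108, 0.105], [0.729, 0.144, 0.149]]
scene lid_knob 0.85 [235. 147. 358. 217.] 4778 [0.626 0.003 0.114] [[0.501, -0.108, 0.11], [0.729, 0.141, 0.146]]
scene tin_side 0.72
[... 529 characters left out ...]
 [0.624, -0.065, 0.169]]
top latch_peg 0.7 [244. 176. 267. 183.] 178 [ 0.615 -0.095  0.129] [[0.609, -0.126, 0.124], [0.624, -0.065, 0.17]]
top lid 0.75 [154. 131. 265. 242.] 8989 [0.606 0.025 0.117] [[0.496, -0.097, 0.113], [0.723, 0.145, 0.123]]
top lid_knob 0.73 [152. 129. 266. 239.] 9022 [0.606 0.025 0.117] [[0.495, -0.098, 0.113], [0.725, 0.145, 0.123]]
top tin_side 0.6 [283. 118. 310. 148.] 687 [ 0.761 -0.203  0.047] [[0.729, -0.239, 0.003], [0.8, -0.171, 0.052]]
top tin_front 0.93 [161. 255. 188. 284.] 615 [0.403 0.121 0.009] [[0.372, 0.083, 0.001], [0.436, 0.147, 0.048]]
top thermo 0.78 [354. 217. 388. 292.] 1232 [ 0.436 -0.385  0.031] [[0.341, -0.421, 0.002], [0.517, -0.354, 0.039]]
```

View pics/a.png

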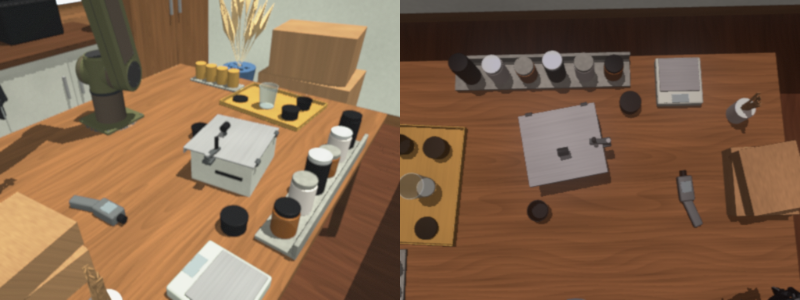

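Left: scene view (melter centre about (235,150), latch peg (218,140), knob (225,126)). Right: top view (lid about (563,145), knob (563,152), latch (600,142)). The melter is yawed a few degrees. Next: the exact pose.

Run:
```python
from h import *
p=capture("top");X=pts(p,np.ones((384,512),bool))
m=(X[:,0]>.42)&(X[:,0]<.8)&(X[:,1]>-.2)&(X[:,1]<.2)
L=X[m&(X[:,2]>.108)&(X[:,2]<.1205)]
# rasterise, keep main component
g=np.zeros((400,400),np.uint8)
ij=((L[:,:2]-[.42,-.2])*1000).astype(int);g[ij[:,0].clip(0,399),ij[:,1].clip(0,399)]=255
g=cv2.morphologyEx(g,cv2.MORPH_CLOSE,np.ones((9,9)))
g=cv2.morphologyEx(g,cv2.MORPH_OPEN,np.ones((15,15)))
c=max(cv2.findContours(g,0,2)[0],key=cv2.contourArea);r=cv2.minAreaRect(c)
print("rect y,x",np.array(r[0])/1000+[-.2,.42],r[1],r[2])
b=cv2.boxPoints(r)/1000+[-.2,.42];print("corners (y,x)",b.round(4).tolist(),np.median(L[:,2]))
for n in("top","scene"):
    q=capture(n);X=pts(q,np.ones((384,512),bool));m=(X[:,0]>.45)&(X[:,0]<.75)&(X[:,1]>-.2)&(X[:,1]<.2)
    H=X[m&(X[:,2]>.135)&(X[:,2]<.18)]
    for s,nm in((H[:,1]<-.04,"peg"),(H[:,1]>-.04,"knob")):
        k=H[s];print(n,nm,len(k),k.mean(0).round(4),k.min(0).round(3),k.max(0).round(3))
        if nm=="knob" and len(k)>4: print(cv2.minAreaRect((k[:,:2]*1000).astype(np.float32)))
    f=q["frame"]
    if n=="top": cv2.imwrite("pics/t2.png",cv2.resize(f[115:300,130:330,::-1],(640,592)))
```

```text
rect y,x [0.02327496 0.61370865] (234.48910522460938, 249.18508911132812) 80.85836029052734
corners (y,x) [[-0.1184, 0.5177], [0.1277, 0.4782], [0.1649, 0.7097], [-0.0811, 0.7493]] 0.11714201031726729
top peg 42 [ 0.6148 -0.0786  0.1616] [ 0.609 -0.119  0.135] [ 0.622 -0.071  0.171]
top knob 155 [0.5815 0.0179 0.1571] [0.568 0.001 0.143] [0.596 0.034 0.164]
((582.8413696289062, 18.554628372192383), (25.455698013305664, 33.511566162109375), 9.330585479736328)
scene peg 78 [ 0.6182 -0.0821  0.1522] [ 0.612 -0.087  0.135] [ 0.624 -0.073  0.167]
scene knob 138 [0.5867 0.0101 0.1493] [ 0.572 -0.003  0.136] [0.597 0.034 0.158]
((584.0840454101562, 15.816385269165039), (23.927043914794922, 36.688716888427734), 4.732247352600098)
```

View pics/t2.png

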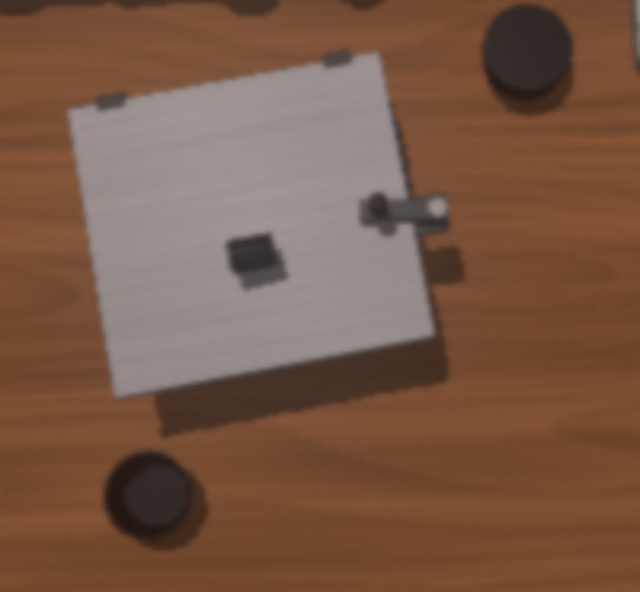

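```bash
cat >> h.py <<'E'
O=np.array([.6235,.0243,0]);YAW=np.radians(9.1)
Rm=Ro.from_euler("z",YAW)
def W(x,y,z): return O+Rm.apply([x/1000,y/1000,z/1000])   # melter mm -> world
def M(X): return Rm.inv().apply(np.asarray(X)-O)*1000
def Rt(z,y):  # tool orientation from z axis and jaw axis (melter axes)
    z=np.array(z,float);z/=np.linalg.norm(z);y=np.array(y,float);y-=z*(y@z);y/=np.linalg.norm(y)
    return Rm*Ro.from_matrix(np.c_[np.cross(y,z),y,z])
def go(R,P,s=None,Rc=None,Pc=None):
    s=s or get_state();Rc=Rc or Ro.from_rotvec(s["eef_rot"]);Pc=s["eef_pos"] if Pc is None else Pc
    t=(Rc.inv()*R).as_rotvec(degrees=True);d=P-Pc
    print("turn",t.round(2),"|",np.linalg.norm(t).round(1)," shift before turn",Rc.inv().apply(d).round(4)," after turn",R.inv().apply(d).round(4))
def st():
    s=get_state();print(round(float(s["time"]),2),"M",M(s["eef_pos"]).round(1),"F",Rm.inv().apply(s["wrist_force"]).round(1),"w",round(float(s["width"]),4),"q",np.round(s["joint_positions"],2));return s
E
python3 - <<'E'
from h import *
print([a for a in dir(ctrl) if a[0]!="_"])
s=st()
print(Ro.from_rotvec(s["eef_rot"]).as_matrix().round(3))
h=np.radians(-38-9.1)
for sg in(1,-1):
    R=Rt([0,0,-1],[sg*np.cos(h),sg*np.sin(h),0]); go(R,np.array([.617,-.079,.215]),s)
    print(R.as_matrix().round(2).tolist())
E
```

```text
['Unreachable', 'grip_depth']
1.05 M [-530.2 -442.7  198.3] F [-0.6 -0.6  0.6] w 0.0853 q [-1.24  0.26 -0.14  1.17 -0.    1.57]
[[ 0.946  0.324 -0.   ]
 [ 0.324 -0.946  0.   ]
 [-0.    -0.    -1.   ]]
turn [ -0.   -0.  -33.1] | 33.1  shift before turn [ 0.5582 -0.2504 -0.0167]  after turn [ 0.6043  0.0951 -0.0167]
[[0.62, 0.79, 0.0], [0.79, -0.62, 0.0], [0.0, 0.0, -1.0]]
turn [ -0.    0.  146.9] | 146.9  shift before turn [ 0.5582 -0.2504 -0.0167]  after turn [-0.6043 -0.0951 -0.0167]
[[-0.62, -0.79, 0.0], [-0.79, 0.62, 0.0], [-0.0, 0.0, -1.0]]
```

Request:
move_arm(
  targets="0 0 -8.3 0 0 0 0.035; 0 0 -8.3 0 0 0 0.035; 0 0 -8.3 0 0 0 0.035; 0 0 -8.2 0 0 0 0.035; 0 0 0 0.055 0.0087 0 0.035; 0 0 0 0.055 0.0087 0 0.035; 0 0 0 0.055 0.0087 0 0.035; 0 0 0 0.055 0.0087 0 0.035; 0 0 0 0.055 0.0087 0 0.035; 0 0 0 0.055 0.0087 0 0.035; 0 0 0 0.055 0.0087 0 0.035; 0 0 0 0.055 0.0087 0 0.035",
  force=20,
)

```text
time: 2.55
eef_pos: [0.4971, -0.1915, 0.1985]
eef_rot: [2.823, 1.377, 0.0]
wrist_force: [-0.3, -0.7, -0.3]
width: 0.035
```

Run:
```python
from h import *
s=st();h=np.radians(-38-9.1)
R=Rt([0,0,-1],[np.cos(h),np.sin(h),0]); go(R,np.array([.617,-.079,.215]),s)
```

```text
2.55 M [-158.9 -193.1  198.5] F [-0.4 -0.7 -0.3] w 0.035 q [-0.37  0.27 -0.12  1.18 -0.    1.87]
turn [0.04 0.   0.  ] | 0.0  shift before turn [ 0.1625  0.0252 -0.0165]  after turn [ 0.1625  0.0252 -0.0165]
```

Request:
move_arm(
  targets="0 0 0 0.054 0.0084 -0.0055 0.035; 0 0 0 0.054 0.0084 -0.0055 0.035; 0 0 0 0.0545 0.0084 -0.0055 0.035; 0 0 0 0 0 0 0.035; 0 0 0 0 0 0 0.035",
)

```text
time: 3.18
eef_pos: [0.6151, -0.0804, 0.2144]
eef_rot: [-2.823, -1.378, 0.002]
wrist_force: [0.3, -0.6, 0.1]
width: 0.0352
```

Run:
```python
from h import *
s=st();h=np.radians(-38-9.1)
R=Rt([0,0,-1],[np.cos(h),np.sin(h),0]); go(R,np.array([.617,-.079,.136]),s)
# arc rows in tool axes
print("pivot",W(-30,-144,0).round(4))
th=np.linspace(.16,1.56,10);c=W(-30,-144,0)
a=np.array([W(-30+45*np.sin(t),-144+45*np.cos(t),0) for t in th])
print(a[:,:2].round(4).tolist());print(R.inv().apply(np.diff(a,axis=0)).round(4).tolist())
```

```text
3.17 M [ -24.8 -102.   214.4] F [ 0.2 -0.7  0.1] w 0.0352 q [-0.13  0.42  0.15  1.3  -0.    2.1 ]
turn [-0.05  0.06  0.02] | 0.1  shift before turn [0.0023 0.0007 0.0784]  after turn [0.0022 0.0006 0.0784]
pivot [ 0.6167 -0.1226  0.    ]
[[0.6167, -0.0776], [0.6237, -0.0782], [0.6305, -0.0798], [0.6369, -0.0825], [0.6429, -0.0861], [0.6483, -0.0906], [0.6528, -0.0959], [0.6566, -0.1018], [0.6593, -0.1083], [0.661, -0.115]]
[[0.0039, 0.0058, 0.0], [0.0029, 0.0064, 0.0], [0.0019, 0.0067, 0.0], [0.0008, 0.0069, 0.0], [-0.0003, 0.007, 0.0], [-0.0013, 0.0069, 0.0], [-0.0024, 0.0066, 0.0], [-0.0034, 0.0061, 0.0], [-0.0043, 0.0055, 0.0]]
```

Request:
move_arm(
  targets="0 0 0 0.0022 0.0006 0.026 0.035; 0 0 0 0 0 0.026 0.035; 0 0 0 0 0 0.025 0.035; 0 0 0 0 0 0 0.018; 0 0 0 0 0 0 0.018; 0 0 0 0 0 0 0.018",
)

```text
time: 3.92
eef_pos: [0.6183, -0.0795, 0.1394]
eef_rot: [2.823, 1.376, 0.003]
wrist_force: [0.5, -0.0, -0.4]
width: 0.018
```

Run:
```python
from h import *
s=st()
p=capture("scene");cv2.imwrite("pics/c.png",cv2.resize(p["frame"][110:280,200:400,::-1],(700,595)))
```

```text
3.92 M [ -21.5 -101.7  139.4] F [ 0.5 -0.1 -0.4] w 0.018 q [-0.13  0.45  0.    1.12 -0.    2.11]
```

View pics/c.png

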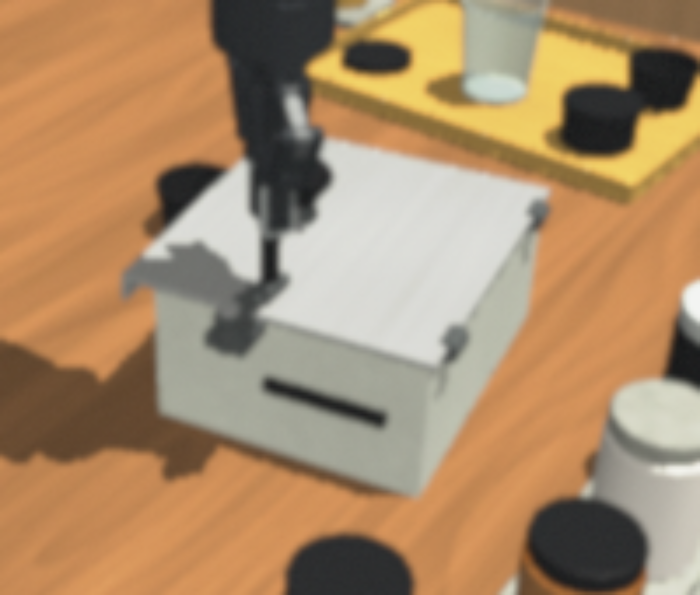

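The scene crop shows the fingers (about (285,200)) straddling the peg (268,255) over the latch. I'll drag it along the arc.

Request:
move_arm(
  targets="0 0 0 0.0039 0.0058 0 0.018; 0 0 0 0.0029 0.0064 0 0.018; 0 0 0 0.0019 0.0067 0 0.018; 0 0 0 0.0008 0.0069 0 0.018",
)

```text
time: 4.47
eef_pos: [0.6443, -0.0875, 0.1376]
eef_rot: [2.824, 1.377, -0.0]
wrist_force: [-0.1, 0.1, 0.2]
width: 0.0182
```

Run:
```python
from h import *
s=st()
q=capture("scene");X=pts(q,np.ones((384,512),bool));m=(X[:,0]>.58)&(X[:,0]<.7)&(X[:,1]>-.15)&(X[:,1]<-.05)
H=X[m&(X[:,2]>.129)&(X[:,2]<.135)];print(len(H),H.mean(0).round(4),H.min(0),H.max(0))
```

```text
4.47 M [   2.9 -113.7  137.6] F [-0.1  0.1  0.2] w 0.0182 q [-0.13  0.5   0.08  1.15 -0.    2.1 ]
22 [ 0.6167 -0.1037  0.1307] [ 0.60980252 -0.13025044  0.12900557] [ 0.62325472 -0.07729321  0.13386528]
```

Run:
```python
from h import *
a=capture("scene")["frame"][140:225,235:335];b=capture("top")["frame"][150:215,215:295]
cv2.imwrite("pics/d.png",np.hstack([cv2.resize(x,(400,340))[:,:,::-1] for x in(a,b)]))
```

```text
(no output)
```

View pics/d.png

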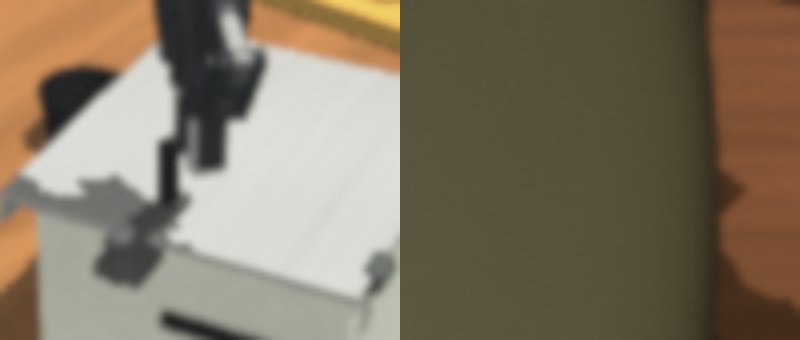

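Run:
```python
from h import *
p=capture("scene")
def pr(X):
    c=p["R"]@X+p["t"];uv=np.array([p["fx"]*c[0]/c[2]+p["cx"],p["fy"]*c[1]/c[2]+p["cy"]]);return uv.round(1),((uv-[235,140])*4).round(),c[2].round(3)
for n,X in(("tcp",[.6443,-.0875,.1376]),("pegtop",[.617,-.079,.167]),("pegbot",[.617,-.079,.127]),("pivot",[.6167,-.1226,.127])): print(n,pr(np.array(X)))
X=pts(p,np.ones((384,512),bool))
z=p["z_map"]
print("depth peg col",z[174:196,274:282].round(3)[::3].tolist())
print("finger",z[165:184:3,281:293].round(3).tolist())
print("cam",(-p["R"].T@p["t"]).round(2))
```

```text
tcp (array([284.5, 191.3]), array([198., 205.]), np.float64(0.898))
pegtop (array([276.9, 174.9]), array([168., 140.]), np.float64(0.901))
pegbot (array([276.7, 189.6]), array([167., 198.]), np.float64(0.923))
pivot (array([265.4, 198.2]), array([122., 233.]), np.float64(0.895))
depth peg col [[1.0089999437332153, 1.0069999694824219, 1.00600004196167, 1.0069999694824219, 0.8830000162124634, 0.8799999952316284, 0.8809999823570251, 0.8560000061988831], [0.902999997138977, 0.8980000019073486, 0.8960000276565552, 0.8989999890327454, 0.9010000228881836, 0.8870000243186951, 0.8840000033378601, 0.8560000061988831], [0.9100000262260437, 0.9020000100135803, 0.9049999713897705, 0.9049999713897705, 0.9049999713897705, 0.9079999923706055, 0.9819999933242798, 0.8640000224113464], [0.9089999794960022, 0.9079999923706055, 0.9070000052452087, 0.9070000052452087, 0.9129999876022339, 0.9100000262260437, 0.9679999947547913, 0.9729999899864197], [0.9169999957084656, 0.9160000085830688, 0.9100000262260437, 0.9139999747276306, 0.9129999876022339, 0.9139999747276306, 0.9639999866485596, 0.9599999785423279]
[... 1504 characters left out ...]
0000061988831, 0.8510000109672546, 0.8500000238418579, 0.8489999771118164, 0.8489999771118164, 0.847000002861023, 0.8519999980926514, 0.8529999852180481, 0.8619999885559082, 0.9940000176429749], [0.8640000224113464, 0.8619999885559082, 0.8600000143051147, 0.8529999852180481, 0.8519999980926514, 0.8519999980926514, 0.8600000143051147, 0.8569999933242798, 0.8569999933242798, 0.8560000061988831, 0.8690000176429749, 0.9800000190734863], [0.9729999899864197, 0.8650000095367432, 0.8629999756813049, 0.8679999709129333, 0.8659999966621399, 0.8659999966621399, 0.8659999966621399, 0.8679999709129333, 0.8709999918937683, 0.968999981880188, 0.9710000157356262, 0.968999981880188]]
cam [ 1.06 -0.71  0.64]
```

Run:
```python
from h import *
p=capture("scene")
for u,v in((278,174),(282,178),(284,181),(286,182),(289,180),(288,183),(290,170),(280,172)):
    m=np.zeros((384,512),bool);m[v,u]=1;print(u,v,pts(p,m).round(3))
X=pts(p,np.ones((384,512),bool));m=(np.abs(X[:,0]-.644)<.05)&(np.abs(X[:,1]+.09)<.045)&(X[:,2]>.14)&(X[:,2]<.2)
for z in np.arange(.14,.2,.005):
    k=X[m&(np.abs(X[:,2]-z)<.0025)];k=k[k[:,0]>.627];print(z.round(3),len(k),k.min(0).round(3) if len(k) else"",k.max(0).round(3) if len(k) else"")
```

```text
278 174 [[ 0.627 -0.09   0.178]]
282 178 [[ 0.648 -0.104  0.183]]
284 181 [[ 0.656 -0.108  0.18 ]]
286 182 [[ 0.658 -0.103  0.175]]
289 180 [[ 0.663 -0.099  0.181]]
288 183 [[ 0.657 -0.094  0.168]]
290 170 [[ 0.673 -0.112  0.215]]
280 172 [[ 0.63  -0.086  0.183]]
0.14 0  
0.145 0  
0.15 0  
0.155 0  
0.16 0  
0.165 0  
0.17 13 [ 0.63  -0.105  0.168] [ 0.661 -0.088  0.172]
0.175 18 [ 0.628 -0.108  0.173] [ 0.662 -0.087  0.177]
0.18 27 [ 0.627 -0.108  0.178] [ 0.665 -0.089  0.182]
0.185 23 [ 0.627 -0.108  0.183] [ 0.665 -0.086  0.187]
0.19 32 [ 0.627 -0.108  0.188] [ 0.665 -0.088  0.192]
0.195 28 [ 0.629 -0.108  0.193] [ 0.664 -0.088  0.197]
```

The fingertips are really about 30 mm above the reported TCP. The camera puts them at z≈0.17 against a reported 0.138, and they passed over the peg with no force. I'll correct for that and try again.

```bash
echo 'OFF=0.030  # true tip lies this far behind the reported TCP along tool z' >> h.py
python3 - <<'E'
from h import *
s=st();h=np.radians(-38-9.1)
R=Rt([0,0,-1],[np.cos(h),np.sin(h),0]); go(R,np.array([.617,-.079,.150]),s)
E
```

```text
4.72 M [   2.1 -113.4  137.6] F [-0.7  0.1  0.3] w 0.0178 q [-0.13  0.5   0.08  1.15  0.    2.1 ]
turn [-0.03  0.01 -0.01] | 0.0  shift before turn [-0.0097 -0.026  -0.0123]  after turn [-0.0097 -0.026  -0.0124]
```

Request:
move_arm(
  targets="0 0 0 0 0 -0.0124 0.04; 0 0 0 -0.0049 -0.013 0 0.04; 0 0 0 -0.0048 -0.013 0 0.04; 0 0 0 0 0 0 0.04; 0 0 0 0 0 0.014 0.04; 0 0 0 0 0 0.014 0.04; 0 0 0 0 0 0.014 0.04; 0 0 0 0 0 0 0.04",
)

```text
time: 5.72
eef_pos: [0.6157, -0.0788, 0.1059]
eef_rot: [-2.822, -1.376, 0.006]
wrist_force: [-0.3, -1.1, 0.3]
width: 0.0401
```

Run:
```python
from h import *
s=st();h=np.radians(-38-9.1)
R=Rt([0,0,-1],[np.cos(h),np.sin(h),0]); go(R,np.array([.617,-.079,.108]),s)
p=capture("scene");X=pts(p,np.ones((384,512),bool));m=(np.abs(X[:,0]-.617)<.07)&(np.abs(X[:,1]+.08)<.045)
for z in np.arange(.13,.17,.005):
    k=X[m&(np.abs(X[:,2]-z)<.0025)];print(z.round(3),len(k),k.min(0).round(3) if len(k) else"",k.max(0).round(3) if len(k) else"")
```

```text
5.72 M [ -24.  -100.6  105.9] F [-0.5 -1.1  0.3] w 0.0401 q [-0.13  0.47 -0.06  1.05  0.    2.11]
turn [-0.21  0.12 -0.01] | 0.2  shift before turn [ 0.0006  0.0011 -0.0021]  after turn [ 0.0007  0.0011 -0.0021]
0.13 12 [ 0.608 -0.125  0.128] [ 0.62  -0.086  0.132]
0.135 1 [ 0.638 -0.088  0.136] [ 0.638 -0.088  0.136]
0.14 15 [ 0.593 -0.103  0.138] [ 0.641 -0.069  0.142]
0.145 18 [ 0.592 -0.104  0.143] [ 0.641 -0.068  0.147]
0.15 33 [ 0.591 -0.106  0.148] [ 0.646 -0.067  0.152]
0.155 25 [ 0.592 -0.106  0.153] [ 0.646 -0.069  0.157]
0.16 30 [ 0.593 -0.106  0.158] [ 0.647 -0.067  0.162]
0.165 32 [ 0.592 -0.105  0.163] [ 0.645 -0.059  0.167]
0.17 30 [ 0.592 -0.107  0.168] [ 0.646 -0.062  0.172]
```

Request:
move_arm(
  targets="0 0 0 0.0006 0.001 -0.001 0.018; 0 0 0 0 0 0 0.018; 0 0 0 0 0 0 0.018; 0 0 0 0.0039 0.0058 0 0.018; 0 0 0 0.0029 0.0064 0 0.018; 0 0 0 0.0019 0.0067 0 0.018",
)

```text
time: 6.52
eef_pos: [0.639, -0.0829, 0.1093]
eef_rot: [-2.822, -1.378, -0.001]
wrist_force: [-0.5, 3.0, 0.2]
width: 0.0179
```

Request:
move_arm(
  targets="0 0 0 0.0008 0.0069 0 0.018; 0 0 0 -0.0003 0.007 0 0.018; 0 0 0 -0.0013 0.0069 0 0.018; 0 0 0 -0.0024 0.0066 0 0.018; 0 0 0 -0.0034 0.0061 0 0.018; 0 0 0 -0.0043 0.0055 0 0.018; 0 0 0 0 0 0 0.018",
)

```text
time: 7.4
eef_pos: [0.6626, -0.1172, 0.1091]
eef_rot: [2.824, 1.376, -0.0]
wrist_force: [-0.3, 1.5, -0.4]
width: 0.0178
```

Run:
```python
from h import *
s=st();h=np.radians(-38-9.1)
R=Rt([0,0,-1],[np.cos(h),np.sin(h),0]); go(R,np.array([.661,-.117,.108]),s)
d=M(s["eef_pos"])-[-30,-144,0];print("angle",np.arctan2(d[0],d[1]),np.hypot(d[0],d[1]))
```

```text
7.4 M [  16.2 -145.9  109.1] F [-0.1  1.5 -0.4] w 0.0178 q [-0.17  0.56  0.1   1.11 -0.    2.06]
turn [-0.01  0.02 -0.05] | 0.0  shift before turn [-0.0008 -0.0013  0.0011]  after turn [-0.0008 -0.0013  0.0011]
angle 1.6115298738274584 46.22591240181616
```

Request:
move_arm(
  targets="0 0 0 0 -0.001 0 0.03; 0 0 0 0 0 0 0.03; 0 0 0 0 0 -0.03 0.03; 0 0 0 0 0 -0.04 0.05; 0 0 0 0 0 -0.03 0.055; 0 0 0 0 0 0 0.055",
)

```text
time: 8.15
eef_pos: [0.664, -0.1165, 0.2126]
eef_rot: [2.82, 1.375, 0.008]
wrist_force: [-0.0, -0.6, 0.4]
width: 0.0551
```

Run:
```python
from h import *
s=st()
P=W(-40,0,170)
for sg in(1,-1): go(Rt([0,0,-1],[0,sg,0]),P,s)
q=capture("scene");X=pts(q,np.ones((384,512),bool))
m=(X[:,0]>.55)&(X[:,0]<.72)&(X[:,1]>-.16)&(X[:,1]<.06)&(X[:,2]>.14)&(X[:,2]<.165)
k=X[m];mm=np.array([M(x) for x in k]);
for lab,c in(("peg",mm[:,1]<-60),("knob",mm[:,1]>-40)): print(lab,c.sum(),mm[c].mean(0).round(1),mm[c].min(0).round(1),mm[c].max(0).round(1))
```

```text
8.15 M [  17.7 -145.5  212.6] F [-0.1 -0.6  0.4] w 0.0551 q [-0.17  0.52  0.3   1.35 -0.    2.06]
turn [   0.35    0.37 -137.1 ] | 137.1  shift before turn [ 0.0566 -0.1461  0.0418]  after turn [0.0577 0.1455 0.0426]
turn [ 0.29 -0.28 42.89] | 42.9  shift before turn [ 0.0566 -0.1461  0.0418]  after turn [-0.0577 -0.1455  0.0426]
peg 73 [  15.6 -149.4  154.2] [   8.5 -156.1  140.3] [  20.9 -141.7  164.7]
knob 46 [-41.8 -15.8 146. ] [-53.9 -20.5 140.1] [-28.8  -1.8 154.8]
```

Request:
move_arm(
  targets="0 0 10.7 0 0 0 0.055; 0 0 10.7 0 0 0 0.055; 0 0 10.7 0 0 0 0.055; 0 0 10.7 0 0 0 0.055; 0 0 0 -0.0196 -0.0482 0.01 0.055; 0 0 0 -0.0196 -0.0482 0.01 0.055; 0 0 0 -0.0195 -0.0481 0.01 0.055; 0 0 0 0 0 0 0.055",
)

```text
time: 9.2
eef_pos: [0.5764, 0.0198, 0.1766]
eef_rot: [-3.13, -0.258, 0.011]
wrist_force: [0.8, 0.0, -0.6]
width: 0.0547
```

Run:
```python
from h import *
s=st();go(Rt([0,0,-1],[0,-1,0]),W(-41,-1,100),s)
```

```text
9.2 M [-47.3   3.  176.6] F [ 0.8 -0.1 -0.6] w 0.0547 q [ 0.03  0.36 -0.04  1.17  0.    3.01]
turn [-0.07  0.38  0.34] | 0.5  shift before turn [0.0068 0.0041 0.0765]  after turn [0.0063 0.004  0.0766]
```

Request:
move_arm(
  targets="0 0 0 0.0065 0.004 0.02 0.055; 0 0 0 0 0 0 0.055; 0 0 0 0 0 0.02 0.055; 0 0 0 0 0 0.02 0.055; 0 0 0 0 0 0.016 0.055; 0 0 0 0 0 0 0.055",
)

```text
time: 9.95
eef_pos: [0.5868, 0.0138, 0.102]
eef_rot: [3.132, 0.25, -0.005]
wrist_force: [-1.1, 0.1, 0.5]
width: 0.0549
```

Run:
```python
from h import *
s=st();go(Rt([0,0,-1],[0,-1,0]),W(-41,-1,100),s)
```

```text
9.95 M [-37.9  -4.6 102. ] F [-1.1  0.2  0.5] w 0.0549 q [ 0.02  0.42 -0.16  1.   -0.    3.01]
turn [-0.01  0.18  0.04] | 0.2  shift before turn [-0.0031 -0.0036  0.002 ]  after turn [-0.0031 -0.0036  0.002 ]
```

Request:
move_arm(
  targets="0 0 0 -0.003 -0.0036 0.001 0.055; 0 0 0 0 0 0 0.03; 0 0 0 0 0 0 0.03; 0 0 0 0 0 0 0.03; 0 0 0 0 0 0 0.03",
  force=35,
)

```text
time: 10.58
eef_pos: [0.5846, 0.0186, 0.1034]
eef_rot: [-3.13, -0.253, -0.002]
wrist_force: [-2.0, 3.9, 5.8]
width: 0.0332
```

Run:
```python
from h import *
s=st()
p=capture("scene");cv2.imwrite("pics/e.png",cv2.resize(p["frame"][120:240,220:370,::-1],(640,512)))
R=Ro.from_rotvec(s["eef_rot"])
a=np.linspace(0,.21,8);k=np.array([W(100-144.6*np.cos(.2517+t),0,110+144.6*np.sin(.2517+t)) for t in a])
print(R.inv().apply(np.diff(k,axis=0)).round(4).tolist())
```

```text
10.57 M [-39.3   0.5 103.4] F [-1.4  4.2  5.8] w 0.0332 q [ 0.03  0.41 -0.16  0.99  0.    3.01]
[[0.0011, -0.0, -0.0042], [0.0013, -0.0, -0.0041], [0.0014, -0.0, -0.0041], [0.0015, -0.0, -0.0041], [0.0016, -0.0, -0.004], [0.0018, -0.0, -0.004], [0.0019, -0.0, -0.0039]]
```

View pics/e.png

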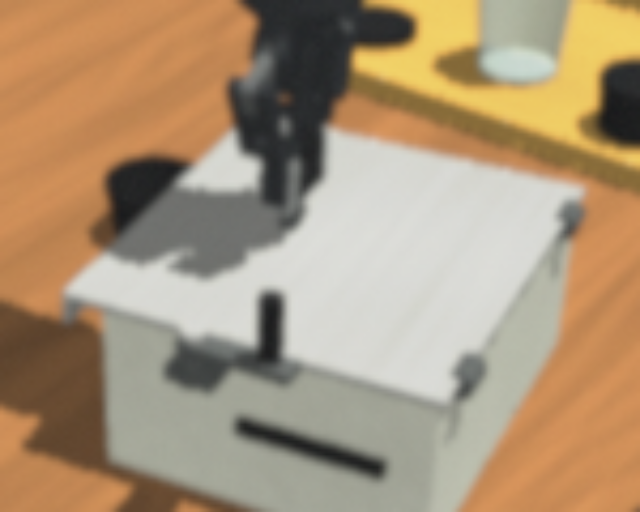

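The latch arm now lies beside the lid (peg (270,325)) and the gripper holds the knob (285,190). Lifting next.

Request:
move_arm(
  targets="0 0 0 0.0011 0 -0.0042 0.03; 0 0 0 0.0013 0 -0.0041 0.03; 0 0 0 0.0014 0 -0.0041 0.03",
)

```text
time: 11.0
eef_pos: [0.5871, 0.019, 0.1123]
eef_rot: [-3.13, -0.253, 0.006]
wrist_force: [2.7, 4.7, -12.0]
width: 0.0333
```

Request:
move_arm(
  targets="0 0 0 0.0015 0 -0.0041 0.03; 0 0 0 0.0016 0 -0.004 0.03",
)

```text
time: 11.25
eef_pos: [0.59, 0.0195, 0.1202]
eef_rot: [-3.13, -0.253, 0.006]
wrist_force: [3.4, 4.8, -12.8]
width: 0.0334
```

Request:
move_arm(
  targets="0 0 0 0.0018 0 -0.004 0.03; 0 0 0 0 0 0 0.03",
)

```text
time: 11.5
eef_pos: [0.592, 0.0198, 0.1246]
eef_rot: [-3.13, -0.253, 0.005]
wrist_force: [2.1, 4.8, -9.1]
width: 0.033
```

Request:
move_arm(
  targets="0 0 0 0.001 0 -0.002 0.03; 0 0 0 0 0 0 0.03",
)

```text
time: 11.75
eef_pos: [0.5927, 0.02, 0.1262]
eef_rot: [-3.13, -0.253, 0.006]
wrist_force: [2.8, 4.2, -11.1]
width: 0.0332
```

Request:
move_arm(
  targets="0 0 0 0.001 0 -0.002 0.03; 0 0 0 0 0 0 0.03",
)

```text
time: 12.0
eef_pos: [0.5936, 0.0201, 0.1281]
eef_rot: [-3.13, -0.253, 0.007]
wrist_force: [2.6, 4.8, -11.8]
width: 0.033
```

Request:
move_arm(
  targets="0 0 0 0.0007 0 -0.0015 0.03; 0 0 0 0 0 0 0.03",
)

```text
time: 12.25
eef_pos: [0.5942, 0.0202, 0.1295]
eef_rot: [-3.13, -0.253, 0.007]
wrist_force: [2.3, 4.4, -12.1]
width: 0.0332
```

Run:
```python
from h import *
s=st();q=capture("scene");X=pts(q,np.ones((384,512),bool));m=np.array([M(x) for x in X])
c=(m[:,0]>-110)&(m[:,0]<90)&(m[:,1]>-105)&(m[:,1]<-30)&(m[:,2]>105)
k=m[c];
for _ in range(3):
    a=np.polyfit(k[:,0],k[:,2],1);r=k[:,2]-np.polyval(a,k[:,0]);k=k[np.abs(r)<4]
print(len(k),a,"lid angle",np.arctan(-a[0]))
```

```text
12.25 M [-29.6   0.6 129.5] F [  2.9   4.  -12.1] w 0.0332 q [ 0.03  0.42 -0.09  1.07  0.    3.01]
69 [ -0.9078538  295.32921651] lid angle 0.737137313381644
```

Request:
move_arm(
  targets="0 0 0 0.0007 0 -0.0015 0.03; 0 0 0 0 0 0 0.03",
)

```text
time: 12.55
eef_pos: [0.595, 0.0203, 0.131]
eef_rot: [-3.13, -0.253, 0.007]
wrist_force: [1.3, 4.8, -11.6]
width: 0.0332
```

Request:
move_arm(
  targets="0 0 0 0.0006 0 -0.0012 0.03; 0 0 0 0 0 0 0.03",
)

```text
time: 12.8
eef_pos: [0.5955, 0.0204, 0.1321]
eef_rot: [-3.13, -0.253, 0.007]
wrist_force: [2.7, 5.0, -13.3]
width: 0.0335
```

Run:
```python
from h import *
s=st();q=capture("scene");X=pts(q,np.ones((384,512),bool));m=np.array([M(x) for x in X])
c=(m[:,0]>-115)&(m[:,0]<90)&(m[:,1]>-115)&(m[:,1]<115)&(m[:,2]>112)&(m[:,2]<125+.3*(100-m[:,0]))
k=m[c];d=100-k[:,0]
# robust: mode of angle
a=np.arctan2(k[:,2]-110,d)-0
al=[np.median(((k[:,2]-116)/d)[(d>lo)&(d<lo+30)]) for lo in(60,90,120,150,180)];print(len(k),np.round(al,3))
```

```text
12.8 M [-28.3   0.6 132.1] F [  3.5   4.5 -13.3] w 0.0335 q [ 0.03  0.42 -0.08  1.08  0.    3.01]
4024 [0.178 0.186 0.191 0.195 0.195]
```

Request:
move_arm(
  targets="0 0 0 0.0006 0 -0.0012 0.03; 0 0 0 0 0 0 0.03",
)

```text
time: 13.1
eef_pos: [0.5959, 0.0205, 0.1328]
eef_rot: [-3.13, -0.253, 0.008]
wrist_force: [2.5, 4.8, -14.4]
width: 0.0334
```

Request:
move_arm(
  targets="0 0 0 0.0006 0 -0.0012 0.03; 0 0 0 0 0 0 0.03",
)

```text
time: 13.35
eef_pos: [0.5958, 0.0205, 0.1329]
eef_rot: [-3.13, -0.253, 0.011]
wrist_force: [3.9, 4.0, -18.1]
width: 0.0332
```

Request:
move_arm(
  targets="0 0 0 0.0004 0 -0.0008 0.03; 0 0 0 0 0 0 0.03",
)

```text
time: 13.6
eef_pos: [0.5958, 0.0205, 0.1329]
eef_rot: [-3.13, -0.253, 0.013]
wrist_force: [3.9, 5.3, -21.7]
width: 0.0335
```

Request:
move_arm(
  targets="0 0 0 -0.0012 0 0.0024 0.03; 0 0 0 0 0 0 0.055; 0 0 0 0 0 0 0.055; 0 0 0 0 0 0 0.055; 0 0 0 0 0 -0.04 0.055; 0 0 0 0 0 -0.05 0.03; 0 0 0 0 0 0 0",
)

```text
time: 14.48
eef_pos: [0.6006, 0.0194, 0.2311]
eef_rot: [3.131, 0.251, 0.016]
wrist_force: [-0.1, -0.8, 0.1]
width: 0.019
```

Run:
```python
from h import *
s=st();c,n=np.cos(np.radians(40)),np.sin(np.radians(40))
R0=Ro.from_rotvec(s["eef_rot"])
for sg in(1,-1):
    R=Rt([c,0,-n],[sg*n,0,sg*c]);zt=R.as_matrix()[:,2]
    P=W(-120,-62,102)+OFF*zt;print("target rep M",M(P).round(1));go(R,P,s)
# step turns: first pitch about tool y(melter -y) by 50
go(Rt([c,0,-n],[0,-1,0]),s["eef_pos"],s)
q=capture("scene");X=pts(q,np.ones((384,512),bool));m=np.array([M(x) for x in X])
k=m[(m[:,0]>-125)&(m[:,0]<90)&(m[:,1]>-115)&(m[:,1]<115)&(m[:,2]>112)&(m[:,2]<125+.3*(100-m[:,0]))];d=100-k[:,0]
print([np.median(((k[:,2]-116)/d)[(d>lo)&(d<lo+30)]).round(3) for lo in(60,90,120,150,180)])
```

```text
14.47 M [-23.4  -1.2 231.1] F [-0.2 -0.7  0.1] w 0.019 q [ 0.03  0.37  0.11  1.3  -0.    3.01]
target rep M [-97.  -62.   82.7]
turn [-38.54  38.63 -83.75] | 100.0  shift before turn [-0.0752  0.0604  0.1477]  after turn [-0.0608 -0.161   0.039 ]
target rep M [-97.  -62.   82.7]
turn [38.65 38.56 83.98] | 100.2  shift before turn [-0.0752  0.0604  0.1477]  after turn [0.0608 0.161  0.039 ]
turn [ 0.06 49.42  0.12] | 49.4  shift before turn [0. 0. 0.]  after turn [0. 0. 0.]
[np.float64(0.183), np.float64(0.192), np.float64(0.196), np.float64(0.198), np.float64(0.201)]
```

Request:
move_arm(
  targets="0 0 0 -0.06 0.02 0 0; 0 0 0 -0.06 0.02 0 0; 0 0 0 -0.05 0.02 0 0; 0 9.9 0 0 0 0 0; 0 9.9 0 0 0 0 0; 0 9.9 0 0 0 0 0; 0 9.9 0 0 0 0 0; 0 9.9 0 0 0 0 0; 0 0 0 0 0 0 0; 0 0 -10 0 0 0 0; 0 0 -10 0 0 0 0; 0 0 -10 0 0 0 0",
)

```text
time: 16.02
eef_pos: [0.4424, -0.0671, 0.2279]
eef_rot: [2.56, 0.921, 1.232]
wrist_force: [0.3, -0.4, 0.5]
width: -0.0001
```

Run:
```python
from h import *
s=st();print(Rm.inv().as_matrix()@Ro.from_rotvec(s["eef_rot"]).as_matrix())
c,n=np.cos(np.radians(40)),np.sin(np.radians(40))
R=Rt([c,0,-n],[n,0,c]);go(R,s["eef_pos"],s)
```

```text
16.02 M [-193.3  -61.6  227.9] F [ 0.3 -0.4  0.5] w -0.0001 q [-0.55 -0.38 -1.06  0.16  0.52  2.1 ]
[[ 5.59638455e-01  3.29789853e-01  7.60291689e-01]
 [ 5.07264257e-01 -8.61790457e-01  4.27682199e-04]
 [ 6.55353167e-01  3.85429451e-01 -6.49581684e-01]]
turn [ -0.48   0.24 -59.52] | 59.5  shift before turn [0. 0. 0.]  after turn [0. 0. 0.]
```

Request:
move_arm(
  targets="0 0 -9.9 0 0 0 0; 0 0 -9.9 0 0 0 0; 0 0 -9.9 0 0 0 0; 0 0 -9.9 0 0 0 0; 0 0 -10 0 0 0 0; 0 0 -9.9 0 0 0 0; 0 0 0 0 0 0 0",
)

```text
time: 16.9
eef_pos: [0.4422, -0.0668, 0.2276]
eef_rot: [1.595, 1.856, 0.862]
wrist_force: [0.0, -0.6, -0.4]
width: -0.0003
```

Run:
```python
from h import *
s=st();c,n=np.cos(np.radians(40)),np.sin(np.radians(40))
R=Rt([c,0,-n],[n,0,c]);zt=R.as_matrix()[:,2]
go(R,W(-160,-62,135)+OFF*zt,s);go(R,W(-116,-62,102)+OFF*zt,s)
Rc=Ro.from_rotvec(s["eef_rot"])
for nme in("scene","top"):
    p=capture(nme);X=pts(p,np.ones((384,512),bool))
    t=Rc.inv().apply(X-s["eef_pos"])*1000
    k=t[(np.abs(t[:,0])<13)&(np.abs(t[:,1])<20)&(t[:,2]>-120)&(t[:,2]<10)]
    print(nme,len(k));
    if len(k): print(np.percentile(k[:,2],[50,90,97,100]).round(1)); f=k[k[:,2]>-60]; print(f.min(0).round(1) if len(f) else"",f.max(0).round(1) if len(f) else"")
    cv2.imwrite("pics/f_%s.png"%nme,cv2.resize(p["frame"][120:270,190:390,::-1],(640,480)))
```

```text
16.9 M [-193.4  -61.3  227.6] F [-0.  -0.6 -0.4] w -0.0003 q [-0.55 -0.38 -1.06  0.16  0.52  1.07]
turn [-0.49 -0.05 -0.46] | 0.7  shift before turn [-0.0012 -0.0485  0.1156]  after turn [-0.0007 -0.0495  0.1151]
turn [-0.49 -0.05 -0.46] | 0.7  shift before turn [-0.0012 -0.045   0.1704]  after turn [-0.0007 -0.0465  0.1701]
scene 311
[-66.4 -39.4 -33.6 -32.1]
[-13.  -14.8 -60. ] [ 10.8  13.6 -32.1]
top 146
[-55.5 -41.2 -33.8 -31.9]
[-10.3   3.7 -59.8] [ 11.6  16.3 -31.9]
```

View pics/f_scene.png

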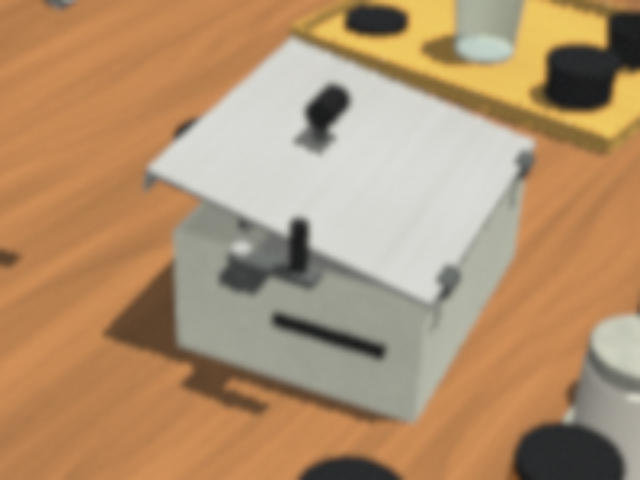

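The scene view shows the lid ajar and holding, with the peg clear at (300,240) and the knob at (325,105). The fingers are tilted out of view to the left. The tip offset is 31 mm along the tool axis in this pose as well. Approaching under the lip.

Request:
move_arm(
  targets="-0.5 0 -0.5 0 -0.012 0.029 0; 0 0 0 0 -0.012 0.029 0; 0 0 0 0 -0.012 0.029 0; 0 0 0 0 -0.012 0.029 0; 0 0 0 0 0 0 0; 0 0 0 0 0 0 0",
)

```text
time: 17.75
eef_pos: [0.4994, -0.0582, 0.1176]
eef_rot: [1.583, 1.861, 0.865]
wrist_force: [-0.7, 0.7, -0.0]
width: -0.0001
```

```bash
sed -i 's/OFF=0.030/OFF=0.031/' h.py
python3 - <<'E'
from h import *
s=st();c,n=np.cos(np.radians(40)),np.sin(np.radians(40))
R=Rt([c,0,-n],[n,0,c]);zt=R.as_matrix()[:,2]
print("tip",M(s["eef_pos"]-OFF*Ro.from_rotvec(s["eef_rot"]).as_matrix()[:,2]).round(1))
go(R,W(-116,-62,102)+OFF*zt,s)
E
```

```text
17.75 M [-135.6  -61.8  117.6] F [-0.6  0.8 -0. ] w -0.0001 q [-0.41  0.01 -1.28 -0.5   0.43  1.18]
tip [-159.3  -61.9  137.6]
turn [-0.27 -0.21  0.02] | 0.3  shift before turn [-0.0004  0.001   0.056 ]  after turn [-0.0002  0.0007  0.056 ]
```

Request:
move_arm(
  targets="0 0 0 0 0.001 0.018 0; 0 0 0 0 0 0.018 0; 0 0 0 0 0 0.014 0; 0 0 0 0 0 0 0",
)

```text
time: 18.25
eef_pos: [0.5394, -0.0529, 0.0883]
eef_rot: [1.581, 1.861, 0.864]
wrist_force: [1.4, 0.3, -0.1]
width: 0.0002
```

Run:
```python
from h import *
s=st();c,n=np.cos(np.radians(40)),np.sin(np.radians(40))
R=Rt([c,0,-n],[n,0,c]);zt=R.as_matrix()[:,2]
print("tip",M(s["eef_pos"]-OFF*Ro.from_rotvec(s["eef_rot"]).as_matrix()[:,2]).round(1))
go(R,W(-116,-62,102)+OFF*zt,s)
```

```text
18.25 M [-95.3 -62.9  88.3] F [ 1.5  0.1 -0.1] w 0.0002 q [-0.34  0.17 -1.28 -0.69  0.38  1.23]
tip [-118.9  -63.   108.3]
turn [-0.24 -0.21  0.09] | 0.3  shift before turn [ 0.0009 -0.0028  0.0063]  after turn [ 0.0009 -0.0028  0.0063]
```

Request:
move_arm(
  targets="0 0 0 0.001 -0.0028 0.0063 0; 0 0 0 0 0 0 0",
)

```text
time: 18.5
eef_pos: [0.5426, -0.0519, 0.0824]
eef_rot: [1.584, 1.864, 0.863]
wrist_force: [-1.3, -0.2, 0.5]
width: 0.0001
```

```bash
cat >> h.py <<'E'
def tip(x=-116,y=-62,z=102,deg=40):
    s=st();c,n=np.cos(np.radians(deg)),np.sin(np.radians(deg))
    R=Rt([c,0,-n],[n,0,c]);zt=R.as_matrix()[:,2]
    print("tip",M(s["eef_pos"]-OFF*Ro.from_rotvec(s["eef_rot"]).as_matrix()[:,2]).round(1),s["joint_positions"][2])
    go(R,W(x,y,z)+OFF*zt,s)
E
python3 -c "
from h import *
tip()"
```

```text
18.5 M [-91.9 -62.4  82.4] F [-1.3 -0.   0.5] w 0.0001 q [-0.33  0.2  -1.28 -0.71  0.37  1.23]
tip [-115.5  -62.6  102.5] -1.2824599532319179
turn [-0.42 -0.27  0.07] | 0.5  shift before turn [ 0.0004 -0.0004 -0.    ]  after turn [ 0.0004 -0.0004 -0.0001]
```

Request:
move_arm(
  targets="0 0 0 0.0025 0 0 0; 0 0 0 0.0025 0 0 0; 0 0 0 0.0025 0 0 0; 0 0 0 0 0 0 0",
)

```text
time: 19.0
eef_pos: [0.5426, -0.0447, 0.0832]
eef_rot: [1.585, 1.868, 0.862]
wrist_force: [0.3, -0.2, 0.6]
width: 0.0001
```

Request:
move_arm(
  targets="0 0 0 0.0025 0 0 0; 0 0 0 0.0025 0 0 0; 0 0 0 0 0 0 0",
)

```text
time: 19.38
eef_pos: [0.5427, -0.0402, 0.084]
eef_rot: [1.586, 1.869, 0.861]
wrist_force: [0.3, -0.2, 0.0]
width: 0.0003
```

Request:
move_arm(
  targets="0 0 0 0.0025 0 0 0; 0 0 0 0.0025 0 0 0; 0 0 0 0 0 0 0",
)

```text
time: 19.75
eef_pos: [0.5428, -0.0357, 0.0849]
eef_rot: [1.587, 1.871, 0.861]
wrist_force: [-0.7, -0.5, -0.6]
width: 0.0003
```

```bash
python3 -c "
from h import *
tip()"
```

```text
19.75 M [-89.2 -46.5  84.9] F [-0.8 -0.4 -0.6] w 0.0003 q [-0.28  0.18 -1.28 -0.7   0.34  1.27]
tip [-112.7  -46.7  105.2] -1.2827273654842828
turn [-0.78 -0.44  0.08] | 0.9  shift before turn [-0.0155 -0.0042 -0.0006]  after turn [-0.0155 -0.0042 -0.0005]
```

```bash
python3 -c "
from h import *
tip(-118,-46.7,102,48)"
```

```text
19.75 M [-89.2 -46.5  84.9] F [-0.8 -0.4 -0.6] w 0.0003 q [-0.28  0.18 -1.28 -0.7   0.34  1.27]
tip [-112.7  -46.7  105.2] -1.2827273654842828
turn [ 7.22 -0.44  0.11] | 7.2  shift before turn [-0.0002 -0.0098 -0.0022]  after turn [-0.0002 -0.01   -0.001 ]
```

Request:
move_arm(
  targets="3.6 -0.2 0 0 -0.005 -0.001 0; 3.6 -0.2 0 0 -0.005 -0.001 0; 0 0 0 0 0 0 0",
)

```text
time: 20.12
eef_pos: [0.5366, -0.0374, 0.0808]
eef_rot: [1.658, 1.951, 0.751]
wrist_force: [-0.1, -0.5, 0.4]
width: 0.0001
```

```bash
python3 -c "
from h import *
tip(-118,-46.7,102,48)"
```

```text
20.12 M [-95.6 -47.1  80.8] F [-0.2 -0.5  0.4] w 0.0001 q [-0.24  0.1  -1.15 -0.38  0.27  1.26]
tip [-116.4  -47.1  103.7] -1.1547197524521489
turn [0.24 0.01 0.18] | 0.3  shift before turn [ 0.0004 -0.0025  0.0002]  after turn [ 0.0004 -0.0025  0.0002]
```

Joint 3 now has margin. I'll continue the sweep.

Request:
move_arm(
  targets="0 0 0 0.0025 -0.002 0 0; 0 0 0 0.0025 0 0 0; 0 0 0 0 0 0 0",
)

```text
time: 20.5
eef_pos: [0.5314, -0.0322, 0.0765]
eef_rot: [1.663, 1.954, 0.749]
wrist_force: [0.2, 0.3, 0.0]
width: 0.0001
```

Request:
move_arm(
  targets="0 0 0 0.0025 0 0 0; 0 0 0 0.0025 0 0 0; 0 0 0 0 0 0 0",
)

```text
time: 20.88
eef_pos: [0.5315, -0.0274, 0.0774]
eef_rot: [1.662, 1.954, 0.749]
wrist_force: [-0.2, 0.0, -0.3]
width: -0.0002
```

```bash
python3 -c "
from h import *
tip(-118,-36.7,102,48)"
```

```text
20.88 M [-99.  -36.5  77.4] F [-0.2  0.  -0.3] w -0.0002 q [-0.21  0.1  -1.17 -0.39  0.25  1.29]
tip [-119.8  -36.5  100.5] -1.1715690350888683
turn [ 0.01 -0.04  0.11] | 0.1  shift before turn [-0.0003  0.0023  0.0001]  after turn [-0.0002  0.0023  0.0001]
```

Request:
move_arm(
  targets="0 0 0 0.0025 0.001 0 0; 0 0 0 0.0025 0 0 0; 0 0 0 0 0 0 0",
)

```text
time: 21.25
eef_pos: [0.5314, -0.0223, 0.0782]
eef_rot: [1.662, 1.954, 0.749]
wrist_force: [0.0, 0.2, 0.2]
width: 0.0001
```

Request:
move_arm(
  targets="0 0 0 0.0025 0 0 0; 0 0 0 0.0025 0 0 0; 0 0 0 0 0 0 0",
)

```text
time: 21.62
eef_pos: [0.5306, -0.0174, 0.0781]
eef_rot: [1.662, 1.954, 0.749]
wrist_force: [0.4, -0.7, -0.3]
width: 0.0
```

```bash
python3 -c "
from h import *
tip(-118,-26.7,102,48)"
```

```text
21.62 M [-98.3 -26.5  78.1] F [ 0.3 -0.8 -0.3] w 0.0 q [-0.18  0.09 -1.18 -0.4   0.23  1.31]
tip [-119.1  -26.5  101.1] -1.177739466803293
turn [ 0.01 -0.04  0.1 ] | 0.1  shift before turn [-0.0002  0.0014  0.0001]  after turn [-0.0002  0.0014  0.0001]
```

Request:
move_arm(
  targets="0 0 0 0.0025 0 0 0; 0 0 0 0.0025 0 0 0; 0 0 0 0 0 0 0",
)

```text
time: 22.0
eef_pos: [0.5298, -0.0124, 0.0781]
eef_rot: [1.662, 1.954, 0.749]
wrist_force: [-0.2, -0.0, 0.1]
width: 0.0
```

Request:
move_arm(
  targets="0 0 0 0.0025 0 0 0; 0 0 0 0.0025 0 0 0; 0 0 0 0 0 0 0",
)

```text
time: 22.38
eef_pos: [0.5291, -0.0076, 0.0782]
eef_rot: [1.662, 1.953, 0.749]
wrist_force: [-0.2, 0.1, -0.0]
width: 0.0001
```

```bash
python3 -c "
from h import *
tip(-118,-16.7,102,48)"
```

```text
22.38 M [-98.2 -16.6  78.2] F [-0.1  0.1 -0. ] w 0.0001 q [-0.15  0.09 -1.19 -0.41  0.21  1.33]
tip [-119.   -16.6  101.2] -1.1855348115064184
turn [ 0.02 -0.02  0.11] | 0.1  shift before turn [-0.0001  0.0012  0.0001]  after turn [-0.0001  0.0012  0.0001]
```

Request:
move_arm(
  targets="0 0 0 0.0025 0.0005 0 0; 0 0 0 0.0025 0.0005 0 0; 0 0 0 0 0 0 0",
)

```text
time: 22.75
eef_pos: [0.5284, -0.0048, 0.0781]
eef_rot: [1.665, 1.95, 0.742]
wrist_force: [-0.9, -7.3, 0.7]
width: 0.0002
```

Request:
move_arm(
  targets="0 0 0 0.0025 0 0 0; 0 0 0 0.0025 0 0 0; 0 0 0 0 0 0 0",
)

```text
time: 23.12
eef_pos: [0.5274, 0.001, 0.0782]
eef_rot: [1.664, 1.952, 0.745]
wrist_force: [-2.2, -4.7, 0.9]
width: -0.0003
```

```bash
python3 -c "
from h import *
tip(-118,-6.7,102,48)"
```

```text
23.12 M [-98.6  -7.8  78.2] F [-2.9 -4.3  0.9] w -0.0003 q [-0.12  0.08 -1.19 -0.41  0.18  1.36]
tip [-119.3   -7.8  101.2] -1.191086355088245
turn [-0.09  0.16  0.05] | 0.2  shift before turn [0.0011 0.0015 0.0003]  after turn [0.0011 0.0015 0.0003]
```

Contact with the tab came at tip y≈-14 with about 5–7 N, and it is moving. I'll keep pushing gently.

Request:
move_arm(
  targets="0 0 0 0.0015 0 0 0; 0 0 0 0.0012 0 0 0; 0 0 0 0 0 0 0",
)

```text
time: 23.5
eef_pos: [0.5269, 0.0038, 0.0781]
eef_rot: [1.664, 1.952, 0.745]
wrist_force: [-2.8, -4.7, 1.8]
width: -0.0002
```

Request:
move_arm(
  targets="0 0 0 0.001 0 0 0; 0 0 0 0 0 0 0",
)

```text
time: 23.75
eef_pos: [0.5268, 0.0048, 0.0782]
eef_rot: [1.664, 1.952, 0.745]
wrist_force: [-2.9, -4.9, 1.4]
width: -0.0
```

```bash
python3 -c "
from h import *
tip(-118,-6.7,102,48)"
```

```text
23.75 M [-98.6  -3.9  78.2] F [-3.6 -4.3  1.4] w -0.0 q [-0.11  0.08 -1.19 -0.42  0.17  1.37]
tip [-119.3   -3.9  101.2] -1.1936052413857676
turn [-0.09  0.13  0.05] | 0.2  shift before turn [-0.0028  0.0015  0.0003]  after turn [-0.0028  0.0015  0.0003]
```

Request:
move_arm(
  targets="0 0 0 -0.004 0 0 0; 0 0 0 -0.004 0 0 0; 0 0 0 0 0 -0.02 0; 0 0 0 0 0 -0.03 0; 0 0 0 0 0 -0.03 0; 0 0 0 0 0 0 0",
)

```text
time: 24.5
eef_pos: [0.4766, -0.0109, 0.1404]
eef_rot: [1.66, 1.95, 0.751]
wrist_force: [0.8, -0.1, 0.2]
width: -0.0005
```

```bash
python3 -c "
from h import *
tip()
s=get_state();go(Rt([0,0,-1],[0,-1,0]),s['eef_pos'],s)
p=capture('scene');cv2.imwrite('pics/g.png',cv2.resize(p['frame'][110:270,190:390,::-1],(640,512)))"
```

```text
24.5 M [-150.6  -11.6  140.4] F [ 0.7 -0.2  0.2] w -0.0005 q [-0.2  -0.18 -1.14 -0.1   0.24  1.3 ]
tip [-171.4  -11.5  163.4] -1.1433985914538807
turn [-7.75  0.04  0.11] | 7.8  shift before turn [-0.0504  0.0039  0.0825]  after turn [-0.0504 -0.0072  0.0822]
turn [ 33.12 -32.98  85.61] | 97.5  shift before turn [0. 0. 0.]  after turn [0. 0. 0.]
```

View pics/g.png

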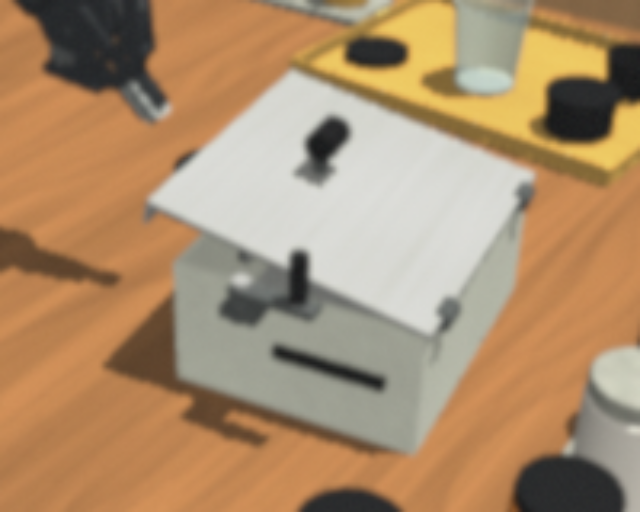

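The picture shows the lid still ajar with its knob at (325,140), and the retracted fingers at (150,105). Next: reorient for the knob.

Request:
move_arm(
  targets="0 0 0 0 0.033 -0.037 0; 0 0 0 0 0.033 -0.037 0; 0 0 -10 0 0 0 0; 0 0 -10 0 0 0 0; 0 0 -10 0 0 0 0; 0 0 -10 0 0 0 0; 0 0 -10 0 0 0 0; 0 0 -10 0 0 0 0; 0 0 -10 0 0 0 0; 0 0 -10 0 0 0 0; 0 0 -10 0 0 0 0; 0 0 0 0 0 0 0.03",
)

```text
time: 26.05
eef_pos: [0.476, -0.0103, 0.2361]
eef_rot: [-0.191, 2.404, 0.075]
wrist_force: [-0.2, 0.3, 0.8]
width: 0.0171
```

Request:
move_arm(
  targets="0 10.5 0 0 0 0 0.055; 0 10.5 0 0 0 0 0.055; 0 10.5 0 0 0 0 0.055; 0 10.5 0 0 0 0 0.055; 0 0 0 0 0 0 0.055; 0 0 0 0 0 0 0.055",
)

```text
time: 26.8
eef_pos: [0.4757, -0.0103, 0.236]
eef_rot: [0.249, -3.131, 0.001]
wrist_force: [-0.2, 0.0, 0.6]
width: 0.055
```

Run:
```python
from h import *
s=st();R=Rt([0,0,-1],[0,1,0])
go(R,W(-28,0.5,190),s);go(R,W(-28,.5,131),s)
```

```text
26.8 M [-151.4  -10.8  236. ] F [-0.1  0.1  0.6] w 0.055 q [-0.02  0.16 -0.17  1.24 -0.   -0.18]
turn [-0.02 -0.05  0.01] | 0.1  shift before turn [-0.1235  0.0113  0.0458]  after turn [-0.1234  0.0113  0.046 ]
turn [-0.02 -0.05  0.01] | 0.1  shift before turn [-0.1235  0.0113  0.1048]  after turn [-0.1234  0.0113  0.105 ]
```

Request:
move_arm(
  targets="0 0 0 -0.042 0.0038 0.005 0.055; 0 0 0 -0.041 0.0038 0.005 0.055; 0 0 0 -0.0405 0.0037 0.006 0.055; 0 0 0 0 0 0 0.055; 0 0 0 0 0 0.03 0.055; 0 0 0 0 0 0.03 0.055; 0 0 0 0 0 0 0.055; 0 0 0 0 0 0 0.055",
)

```text
time: 27.8
eef_pos: [0.5954, 0.02, 0.1636]
eef_rot: [-0.25, 3.129, -0.001]
wrist_force: [-0.0, -0.2, 0.8]
width: 0.0552
```

Run:
```python
from h import *
s=st();R=Rt([0,0,-1],[0,1,0])
go(R,W(-29,.5,131),s)
```

```text
27.8 M [-28.4   0.2 163.6] F [-0.1 -0.2  0.8] w 0.0552 q [ 0.03  0.39 -0.03  1.14 -0.   -0.13]
turn [-0.06  0.17  0.04] | 0.2  shift before turn [0.0007 0.0003 0.0326]  after turn [0.0006 0.0003 0.0326]
```

Request:
move_arm(
  targets="0 0 0 0 0 0.016 0.055; 0 0 0 0.0007 0 0.0165 0.055; 0 0 0 0 0 0 0.055; 0 0 0 0 0 0 0.03; 0 0 0 0 0 0 0.03; 0 0 0 0 0 0 0.03; 0 0 0 0 0 0 0.03",
  force=45,
)

```text
time: 28.68
eef_pos: [0.5956, 0.0204, 0.1302]
eef_rot: [-0.252, 3.129, -0.001]
wrist_force: [-1.4, -0.0, 5.3]
width: 0.033
```

Run:
```python
from h import *
s=st()
a=np.linspace(.2,1.16,25);k=np.c_[-100+144.6*np.cos(.2517+a),110+144.6*np.sin(.2517+a)]
for i,d in enumerate(np.diff(k,axis=0)): print(a[i+1].round(2),d.round(1))
print(k[-1])
```

```text
28.68 M [-28.1   0.5 130.2] F [-1.3  0.2  5.3] w 0.033 q [ 0.03  0.41 -0.09  1.06 -0.   -0.13]
0.24 [-2.6  5.2]
0.28 [-2.8  5. ]
0.32 [-3.   4.9]
0.36 [-3.2  4.8]
0.4 [-3.4  4.7]
0.44 [-3.6  4.5]
0.48 [-3.8  4.4]
0.52 [-3.9  4.2]
0.56 [-4.1  4.1]
0.6 [-4.3  3.9]
0.64 [-4.4  3.7]
0.68 [-4.6  3.5]
0.72 [-4.7  3.4]
0.76 [-4.8  3.2]
0.8 [-5.  3.]
0.84 [-5.1  2.8]
0.88 [-5.2  2.6]
0.92 [-5.3  2.4]
0.96 [-5.4  2.1]
1.0 [-5.5  1.9]
1.04 [-5.5  1.7]
1.08 [-5.6  1.5]
1.12 [-5.6  1.3]
1.16 [-5.7  1. ]
[-77.09159883 252.77382518]
```

Request:
move_arm(
  targets="0 0 0 -0.0013 0 -0.0026 0.03; 0 0 0 -0.0013 0 -0.0026 0.03; 0 0 0 0 0 0 0.03",
)

```text
time: 29.05
eef_pos: [0.5965, 0.0205, 0.1326]
eef_rot: [0.251, -3.129, 0.001]
wrist_force: [-0.1, 1.2, -10.5]
width: 0.0332
```

Request:
move_arm(
  targets="0 0 0 -0.0012 0 -0.0024 0.03; 0 0 0 0 0 0 0.03",
)

```text
time: 29.3
eef_pos: [0.5982, 0.0208, 0.1355]
eef_rot: [0.251, -3.13, 0.001]
wrist_force: [1.5, -0.0, -13.8]
width: 0.0328
```

Request:
move_arm(
  targets="0 0 0 -0.0015 0 -0.0026 0.03; 0 0 0 0 0 0 0.03",
)

```text
time: 29.55
eef_pos: [0.6005, 0.0212, 0.1391]
eef_rot: [-0.251, 3.131, -0.001]
wrist_force: [2.4, 0.7, -13.7]
width: 0.033
```

Request:
move_arm(
  targets="0 0 0 -0.0015 0 -0.0025 0.03; 0 0 0 0 0 0 0.03",
)

```text
time: 29.8
eef_pos: [0.6023, 0.0215, 0.142]
eef_rot: [-0.251, 3.13, -0.001]
wrist_force: [3.0, 2.0, -13.4]
width: 0.0331
```

The lid is past the second catch and free. I'll carry on along the arc.

Request:
move_arm(
  targets="0 0 0 -0.003 0 -0.0049 0.03; 0 0 0 -0.0032 0 -0.0048 0.03; 0 0 0 -0.0034 0 -0.0047 0.03; 0 0 0 -0.0036 0 -0.0045 0.03; 0 0 0 -0.0038 0 -0.0044 0.03; 0 0 0 -0.0039 0 -0.0042 0.03",
)

```text
time: 30.55
eef_pos: [0.6225, 0.0248, 0.1686]
eef_rot: [0.252, -3.131, 0.001]
wrist_force: [4.2, 1.6, -19.8]
width: 0.0329
```

```bash
cat >> h.py <<'E'
def arc():
    s=st();m=M(s["eef_pos"]);x,z=m[0],m[2]+43 # grasp centre height above reported tcp ~ 43
    print("a",np.arctan2(z-110,100-x)-.2517,"r",np.hypot(z-110,100-x))
E
python3 -c "
from h import *
arc()"
```

```text
30.55 M [ -1.    0.7 168.6] F [  4.4   0.9 -19.8] w 0.0329 q [ 0.04  0.44  0.06  1.19 -0.   -0.12]
a 0.5368588664425575 r 143.22023512219496
```

Request:
move_arm(
  targets="0 0 0 -0.004 0 -0.0015 0.03; 0 0 0 -0.004 0 -0.0015 0.03; 0 0 0 0 0 0 0.03",
)

```text
time: 30.92
eef_pos: [0.6272, 0.0256, 0.1729]
eef_rot: [0.251, -3.127, 0.002]
wrist_force: [-5.6, 0.6, -7.4]
width: 0.0327
```

```bash
python3 -c "
from h import *
arc()"
```

```text
30.93 M [  3.9   0.7 172.9] F [-5.4  1.5 -7.4] w 0.0327 q [ 0.04  0.45  0.09  1.21 -0.   -0.12]
a 0.5819019401113541 r 143.01125120005096
```

Request:
move_arm(
  targets="0 0 0 -0.0034 0 -0.003 0.03; 0 0 0 -0.0035 0 -0.0028 0.03; 0 0 0 -0.0036 0 -0.0027 0.03; 0 0 0 -0.0037 0 -0.0026 0.03; 0 0 0 -0.0037 0 -0.0024 0.03; 0 0 0 0 0 0 0.03",
)

```text
time: 31.68
eef_pos: [0.6461, 0.0287, 0.1863]
eef_rot: [0.252, -3.129, 0.001]
wrist_force: [-4.5, 0.8, -8.4]
width: 0.0328
```

```bash
python3 -c "
from h import *
arc()"
```

```text
31.68 M [ 23.    0.8 186.3] F [-4.3  1.5 -8.4] w 0.0328 q [ 0.04  0.48  0.17  1.26 -0.   -0.12]
a 0.7461214445086475 r 141.99144491790187
```

Request:
move_arm(
  targets="0 0 0 -0.0042 0 -0.0025 0.03; 0 0 0 -0.0043 0 -0.0023 0.03; 0 0 0 -0.0044 0 -0.0021 0.03; 0 0 0 -0.0045 0 -0.0019 0.03; 0 0 0 -0.0046 0 -0.0017 0.03; 0 0 0 0 0 0 0.03",
)

```text
time: 32.42
eef_pos: [0.6677, 0.0323, 0.1972]
eef_rot: [0.252, -3.129, 0.001]
wrist_force: [-5.8, 2.2, -8.1]
width: 0.0329
```

```bash
python3 -c "
from h import *
arc()"
```

```text
32.42 M [ 44.9   0.9 197.2] F [-5.4  3.1 -8.1] w 0.0329 q [ 0.05  0.52  0.26  1.32 -0.   -0.11]
a 0.9186264971815901 r 141.34245784200067
```

Request:
move_arm(
  targets="0 0 0 -0.0047 0 -0.0017 0.03; 0 0 0 -0.0048 0 -0.0015 0.03; 0 0 0 -0.0049 0 -0.0013 0.03; 0 0 0 -0.0049 0 -0.0011 0.03; 0 0 0 -0.0049 0 -0.0009 0.03; 0 0 0 -0.005 0 -0.0008 0.03; 0 0 0 0 0 0 0.03",
)

```text
time: 33.3
eef_pos: [0.6966, 0.0371, 0.2055]
eef_rot: [0.252, -3.13, 0.001]
wrist_force: [-6.7, 0.2, -3.9]
width: 0.0328
```

```bash
python3 -c "
from h import *
arc()
p=capture('scene');cv2.imwrite('pics/i.png',cv2.resize(p['frame'][70:270,190:390,::-1],(560,560)))"
```

```text
33.3 M [ 74.2   1.1 205.5] F [-6.6  1.2 -3.9] w 0.0328 q [ 0.05  0.57  0.38  1.38 -0.   -0.11]
a 1.1349387717989952 r 140.8417438314514
```

View pics/i.png

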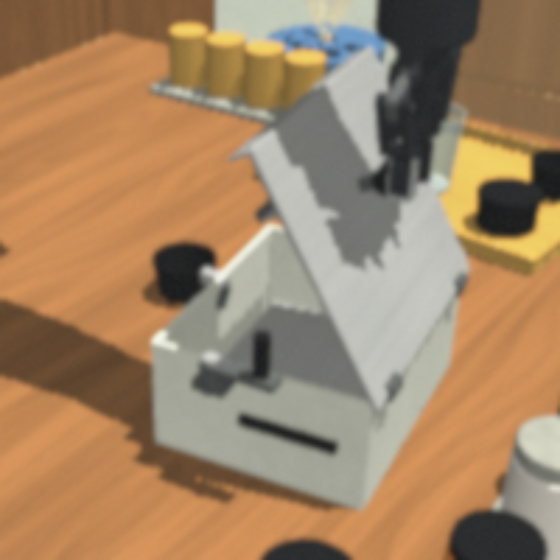

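The lid is open at about 1.1 rad, past half-way. Releasing and withdrawing upward.

Request:
move_arm(
  targets="0 0 0 0.001 0 0 0.055; 0 0 0 0 0 0 0.055; 0 0 0 0 0 0 0.055; 0 0 0 0 0 0 0.055; 0 0 0 0 0 -0.03 0.055; 0 0 0 0 0 -0.04 0.055; 0 0 0 0 0 -0.04 0.055; 0 0 0 0 0 -0.04 0.055; 0 0 0 0 0 0 0.055; 0 0 0 0 0 0 0.055; 0 0 0 0 0 0 0.055; 0 0 0 0 0 0 0.055",
)

```text
time: 34.85
eef_pos: [0.6969, 0.0368, 0.3522]
eef_rot: [0.251, -3.129, 0.001]
wrist_force: [-0.4, 0.1, 0.1]
width: 0.0552
```

Run:
```python
from h import *
s=st()
p=capture('scene');cv2.imwrite('pics/j.png',cv2.resize(p['frame'],(800,600))[:,:,::-1])
X=pts(p,np.ones((384,512),bool));m=np.array([M(x) for x in X])
for y0 in(-90,-60,60,90):
    k=m[(np.abs(m[:,1]-y0)<12)&(m[:,2]>130)&(m[:,2]<300)&(m[:,0]>-20)&(m[:,0]<110)]
    if len(k)>10:
        a=np.polyfit(k[:,2],k[:,0],1);print(y0,len(k),"angle",np.arctan2(1,-a[0]).round(3))
for t in("tin_side","tin_front","thermo"):
    for q in regions_of(p,t)[:1]: print(t,np.round(q["extent"]),np.round(q["p"],2))
```

```text
34.85 M [ 74.4   0.8 352.2] F [-0.4  0.2  0.1] w 0.0552 q [ 0.05  0.64  0.89  1.82 -0.   -0.11]
-90 512 angle 1.051
-60 485 angle 1.05
60 310 angle 1.05
90 296 angle 1.051
tin_side [282. 265. 320. 302.] 0.61
tin_front [244. 155. 265. 180.] 0.74
thermo [ 89. 249. 165. 290.] 0.83
```

View pics/j.png

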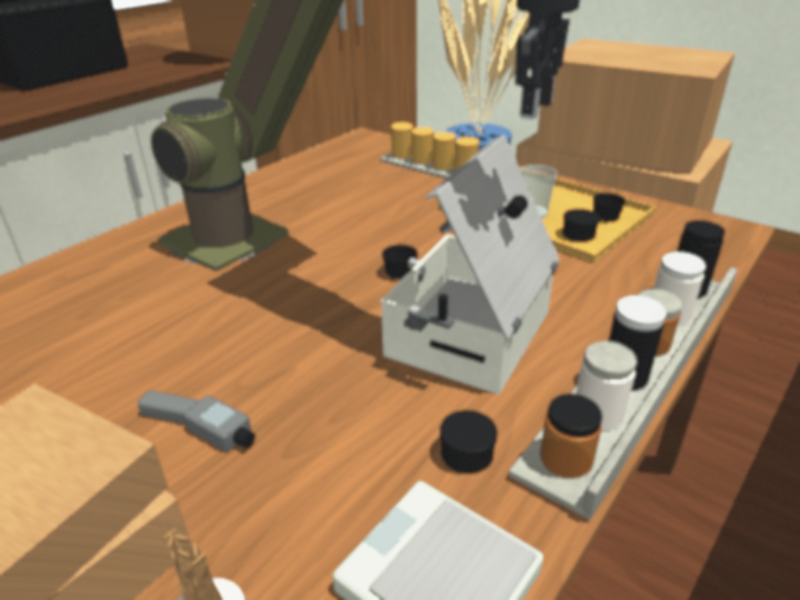

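The lid stands open on its own at 1.05 rad, clear of the gripper (540,60). Both tins ((400,260) and (468,440)) and the thermometer (200,415) are where they were. Handing in.

```bash
python3 -c "
from h import *
print(workorder.sign_off())"
```

```text
the job is handed in; nothing more can be done
None
```

The wax melter is open: the lid stands by itself at about 1.05 rad, past half-way, and the job is handed in (34.9 s on the robot's clock at the last check).

- **Latch:** I swung it to about 1.5 rad, clear of the lid.
- **Second catch:** I lifted the lid until it stopped at about 0.2 rad. The pull on the knob peaked at about 22 N. I then let go and left the lid ajar for about 14 s.
- **Hidden tab:** I found it by feel, with contact when the fingertip was about 14 mm right of centre. I pushed it left by about 10 mm of finger travel, which I estimate as about 12–13 mm at its end. The highest reading was 7.4 N, and I saw no sign of the hard stop.
- **Opening:** I raised the lid by its knob to the final angle and backed off.

**Last checks:** the depth fit gave 1.05 rad at four places across the lid. The gripper was clear, with no contact force. Both tins and the thermometer appeared within a few pixels of where they started.

**What disagreed or went wrong:**
- The real fingertips sit about 31 mm short of the reported TCP. Because of this the first sweep at the latch passed over the peg without touching it; I then corrected for it.
- Joint 3 reached its limit (-1.28 rad) under the lid during the tab search, so I tilted the tool about 8° steeper.
- The wrist force reached about 20 N for a moment mid-lift, mostly because my path was off the lid's arc. Forces were read only at the end of each move, so short peaks between readings are not known.

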